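Reset the tripped breaker under the dust shutter

TASK

The laminator has gone dead because a breaker in the grey power unit on the table has tripped: one of its three red reset keys, sunk in square wells under the sliding dust shutter, has popped up. Push the shutter fully open (away from the robot), reach into the well with a fingertip and press the popped key fully down so that it stays in, leaving the two healthy keys untouched, then push the shutter fully shut again. Only push and press: do not pinch the shutter's orange bar, and leave the screwdriver, the blue sheet weight and the black tape roll where they are.

Things in the scene. Friction and masses are not known exactly. Their poses are not given: they have to be found in the camera images.
- power_unit: Grey steel unit fixed to the table, 132 (x) x 184 (y) mm, flat top 60 mm above the table. Origin: centre of its underside; its -x side (dark front panel) faces roughly towards the robot. Shutter rails along both sides (y beyond +-79 mm) rise to 69 mm, a stop along the top's back edge to 64 mm.
- wells (a point): Centre of the mouth of the middle one of three square wells in the unit's top, 60 mm above the table, at the unit's x = -31 mm, y = 0; the other two are centred 52 mm to either side along the unit's y. Each is 44 x 44 mm, 34 mm deep, sides along the unit's axes, and holds one reset key; which holds the popped one varies.
- shutter (a joint): Dust shutter, a dark plate 54 (x) x 160 (y) mm over the wells, upper face 67 mm above the table, sliding along the unit's x: 0 m = shut (plate over x = -58 to -4 mm of the unit), grows as it is pushed to the unit's back, 0.056 m = fully open, wells clear. End stops both ways. Starts shut or up to 8 mm ajar. About 2 N of friction, stays where left.
- push_bar (a point): Centre of the orange push bar that stands across the middle of the shutter and moves with it, axes as the unit's: 10 mm thick (x), 104 mm long (y), 13 mm high, from 67 to 80 mm above the table. Its front face, pushed to open the shutter, lies 5 mm to -x of this point; its back face, pushed to shut it, 5 mm to +x.
- tripped_key (a joint): The popped reset key: 0 m = popped up (top 44 mm above the table, 16 mm below the unit's top), 0.010 m = fully in, at its end stop (top 34 mm above the table, level with the healthy keys). Pressed straight down against about 4 N of friction; no spring, it stays where it is left.
- tripped_key_top (a point): Centre of the top of the popped key's round red cap, 28 mm across, with a white shaft below that shows while it is popped. Moves with the key.
- good_key_a: A healthy reset key, the same red cap 28 mm across, already fully in: its top is 34 mm above the table and it cannot move. Origin: centre of its well's floor (26 mm above the table).
- good_key_b: The other healthy reset key, exactly like good_key_a, in another well.
- screwdriver: Loose screwdriver with a red handle, 203 mm long (its own y), 29 mm high, lying in front of the unit. Origin: centre of its underside.
- blue_magnet: Loose blue domed sheet weight, 44 mm across, 36 mm high, beside the unit's +y end. Origin: centre of its underside.
- tape_2: Loose roll of black tape lying flat, 62 mm across, 19 mm high, beside the unit's -y end. Origin: centre of its underside.
Not all that is in view belongs to the job. There is more than one size of the power_unit; the one meant has the size given above.

How it is judged (in metres and radians):
On the way, in this order (a step that is already met when the one before it is completed fails the run):
1. the shutter is pushed fully open (value of joint shutter above 0.05 m), for 0.1 s.
2. the popped key is pressed fully in while the shutter is open (value of joint tripped_key above 0.0085 m and value of joint shutter above 0.045 m), for 0.2 s.
3. the shutter is pushed fully shut (value of joint shutter below 0.004 m), for 0.1 s.
At the end, for the whole second after the job is handed in: The popped key has been pressed fully in (at least 8.5 of its 10 mm) with the shutter open and has stayed in; the shutter is fully shut again (within 4 mm); the screwdriver, sheet weight and tape roll are within 20 mm of where they lay (value of joint shutter below 0.004 m and value of joint tripped_key above 0.0085 m and not (distance of screwdriver from where it was at the start of the episode above 0.02 m) and not (distance of blue_magnet from where it was at the start of the episode above 0.02 m) and not (distance of tape_2 from where it was at the start of the episode above 0.02 m)); the robot touches nothing.
It fails at once if a healthy key is pressed (more than 1.5 N) (contact force between any of good_key_a, good_key_b and anything else above 1.5 N).
It fails at once if the orange bar is pinched: its front and its back are both pressed by the fingers at once (contact force between each of shutter_c1, shutter_c2 and the fingers above 1 N).
It fails at once if the screwdriver, the sheet weight or the tape roll is lifted or moved more than 20 mm (distance of any of screwdriver, blue_magnet, tape_2 from where it was at the start of the episode above 0.02 m).
It also fails if it takes over 45 s, if anything falls off the work surface, if the arm or the gripper's body presses on something with over 40 N, if the wrist force passes 120 N, or if a joint passes its speed limit or range.

ROBOT

A 7-joint arm with a two-finger parallel gripper is mounted at the origin on the work surface; the furniture and walls round the work are solid. World frame = base frame: x ahead of the robot, y to its left, z up, the work surface at z = 0. Lengths are in m, angles in degrees, forces in N, time in s.
With the tool pointing down it reaches from about 0.425 to 0.875 m from the base axis. Payload 4.7 kg.
Tool frame: the origin (TCP) lies midway between the tips of the shut fingers; the grasp point (between the pads) lies 19 mm behind it; z points along the fingers, x is the direction in which the jaws open and shut, and the axes are right-handed (so a half turn about z gives the same grasp; the last joint's range is limited). The gripper opens to 87 mm and grips with 3 to 60 N. Pads are 19 mm wide; open, the fingers measure 117 mm over their backs; the gripper's body (75 mm by 190 mm) begins 51 mm behind the grasp point.
Start: joints at [-71.041, 18.392, -4.016, 83.108, 1.295, 78.541, -3.26], TCP at [0.203, 0.618, 0.223] pointing down, gripper open.
Joint ranges: [-163.93, 163.93], [-17.29, 119.83], [-79.2, 71.16], [3.27, 140.29], [-89.18, 269.18], [5.43, 117.66], [-154.24, 154.24]. Speed limits (degrees/s): [147.25, 147.25, 180, 180, 180, 180, 180].

INTERFACE

Orientations are given as [roll, pitch, yaw] about the fixed x, y, z axes, in that order (R = Rz(yaw) Ry(pitch) Rx(roll)).
In Python, from cell import env gives the robot as it stands.
- The arm moves only by the tool carry_out, never from a script. Its argument "plan" is a list of rows, each an object with "grip": the closure, from 0 (fully open) to 1 (shut); "dp": the shift along the tool's x, y, z in m, a list of three; "rotation": the turn, a rotation vector about the tool's x, y, z in degrees, a list of three. In form: [{"grip": grip, "dp": [dx, dy, dz], "rotation": [wx, wy, wz]}, ...]. A call has 1 to 8 rows; each row shifts and turns the pose as measured when the row begins, along the tool's axes as they then stand; what a row does not reach is not made up. A row lasts 1/12 s, in which the tool goes at most 41.7 mm and 7.16 degrees, less where a joint would pass 70% of its speed; a pose out of reach is approached as far as the arm can. A call is refused whole if a number of a shift passes 0.0417 or a number of a turn 7.16, either way. A call with a gripper value outside its range is refused whole. The fingers move at their own pace and stop on an object; "force" is the grip in N (left out, the last holds). Time passes only in rows, so rows that do not move let the fingers close. It gives the time, the measured TCP pose, the force and the opening at its end, in the units of the state.
- env.get_obs(): the state, without advancing time (a new reading comes with each control period).
- env.read_camera(name): name is "scene" or "top" or "wrist"; returns the picture (400x640x3 uint8, red, green, blue); there is no depth.
- env.camera_params(name): a dict with "fx", "fy", "cx", "cy" (pixels), "R" (3x3) and "t" (3): a world point X has camera coordinates R X + t. Camera axes: x right, y down, z forward; pixel columns grow to the right and rows downward; lengths in m; the calibration is good to about 2 mm. A picture is of the moment at which its call begins: read the wrist's pose just before it. camera_params takes no time and is no camera call; for the wrist camera it gives the pose at the moment of the call.
- env.sign_off(): hands the job in, once; it reports no verdict.
The state is a dict: "time_s": time; "qpos": joint angles; "joint_velocities": joint speeds; "effort": joint torques, N m; "tool_pos": TCP position; "tool_rot": TCP orientation; "force": force on the tool from outside, world axes, zero at the start; "wrist_torque": the same for the moment, N m; "grip_width": finger opening in m.
Only numpy, scipy, OpenCV 4.12 (cv2) and the standard library are available. Lean on these libraries where they do the work, as an engineer would, in place of code of your own. Each camera call takes 0.05 s, during which the arm holds its last target. There are 200 camera calls.

## Working session

There is one attempt and no reset: what is moved stays moved. The work goes in short steps, Python scripts to look and compute and a tool call to move; the robot and the scene stay as the last step left them, time stands still between calls to the robot, and variables do not carry over. Pictures are saved under pics/ and viewed, about 8 in all and at most 12, crops included, and the job is handed in when it is done.

Besides the shell and the picture viewer there is one more tool, called after "Emit:" by a JSON object that holds its "method" and its "body". carry_out: Moves the arm, as the interface text tells. Its arguments: {"type":"object","properties":{"plan":{"type":"array","items":{"type":"object","properties":{"grip":{"type":"number"},"dp":{"type":"array","items":{"type":"number"}},"rotation":{"type":"array","items":{"type":"number"}}}}},"force":{"type":"number"}},"required":["plan"]}

```bash
mkdir -p pics
python3 - <<'E'
from cell import env
import cv2
for n in("scene","top"):
    cv2.imwrite(f"pics/{n}0.png",env.read_camera(n)[:,:,::-1])
    p=env.camera_params(n);print(n,p)
o=env.get_obs();print(o)
E
```

```text
scene {'fx': 518.9281620906813, 'fy': 518.9281620906813, 'cx': 320.24601467325965, 'cy': 202.14938713508815, 'R': array([[-0.6751547 , -0.73756767, -0.01265181],
       [-0.43331594,  0.41041215, -0.80237096],
       [ 0.59699534, -0.5362423 , -0.59669152]]), 't': array([0.48442914, 0.14871418, 1.03274277])}
top {'fx': 447.86500478018866, 'fy': 447.86500478018866, 'cx': 326.1830097603839, 'cy': 203.96939828460228, 'R': array([[-0.01885735, -0.99978057, -0.00912174],
       [-0.99582126,  0.01959648, -0.08919634],
       [ 0.08935553,  0.00740162, -0.99597229]]), 't': array([0.25723966, 0.42520323, 0.97444098])}
{'time_s': 0.1, 'qpos': array([-71.04207606,  18.4349774 ,  -4.01764709,  83.16748474,
         1.29468893,  78.53970633,  -3.25981329]), 'joint_velocities': array([-0.06352317, -0.1300084 ,  0.00054875, -0.1405106 , -0.05619429,
        0.01428389,  0.05734107]), 'effort': array([-1.02546051e-04, -4.92574453e+01, -4.05854238e-01, -3.13400674e+01,
       -6.42084936e-02,  3.95363127e-02,  8.40921052e-05]), 'tool_pos': array([0.20235096, 0.61718995, 0.22157303]), 'tool_rot': array([1.79995602e+02, 9.69469198e-02, 7.18537897e+01]), 'force': array([0.07690645, 0.00763458, 1.02514174]), 'wrist_torque': array([ 0.00602267,  0.01156636, -0.00498164]), 'grip_width': 0.08720366907084201}
```

View pics/top0.png

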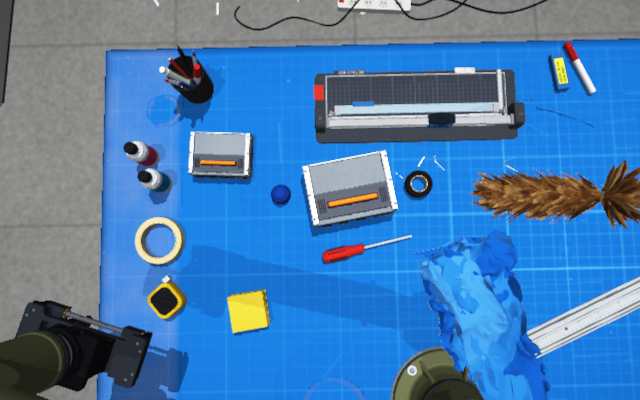

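View pics/scene0.png

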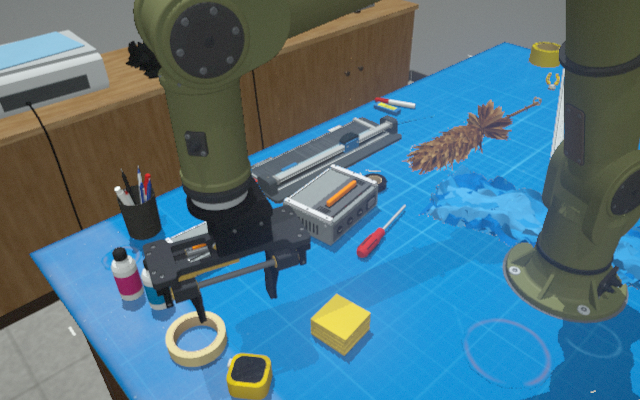

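The top view shows two candidate units: a small one at (220,155) and a larger one at (350,188). The larger one has the blue weight at (280,194), the tape at (418,183) and the screwdriver at (365,248) around it, so it fits the description. I'll check its size in an enlarged crop.

Run:
```python
import cv2
i=cv2.imread("pics/top0.png")[135:265,260:445]
cv2.imwrite("pics/crop1.png",cv2.resize(i,None,fx=4.3,fy=4.3,interpolation=cv2.INTER_CUBIC))
```

```text
(no output)
```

View pics/crop1.png

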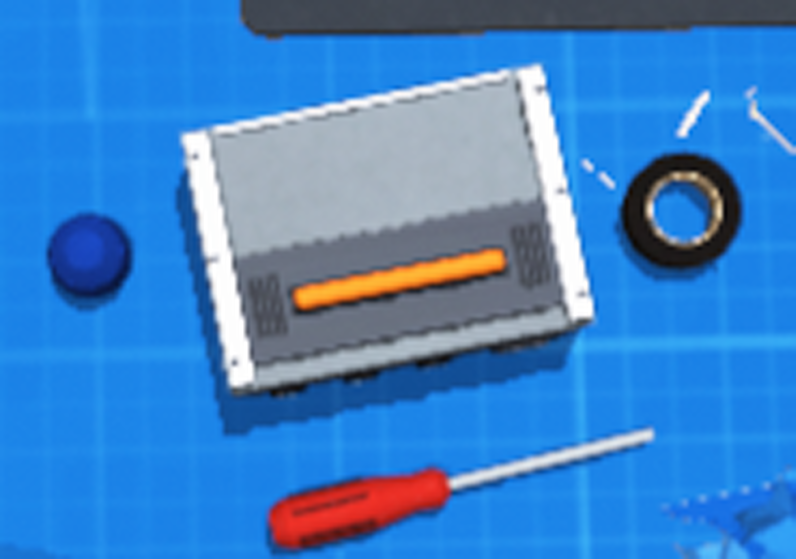

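```bash
cat > h.py <<'E'
import numpy as np
from cell import env
def ray(n,uv,z,p=None):
    p=p or env.camera_params(n);R=np.array(p["R"]);t=np.array(p["t"])
    c=-R.T@t;d=R.T@np.array([(uv[0]-p["cx"])/p["fx"],(uv[1]-p["cy"])/p["fy"],1])
    return c+d*(z-c[2])/d[2]
E
python3 - <<'E'
from h import *
f=lambda c,z:ray("top",(c[0]/4.3+260-.4,c[1]/4.3+135-.4),z)[:2]
C=[f(c,.069) for c in((182,132),(541,66),(592,320),(232,390))]
for c in C:print(c.round(4))
TL,TR,BR,BL=C
print("len",[np.linalg.norm(a-b).round(4) for a,b in((TL,TR),(BL,BR),(TL,BL),(TR,BR))])
dy=(TL+BL-TR-BR);dx=(TL+TR-BL-BR)
print("yaw",np.degrees([np.arctan2(-dy[0],dy[1]),np.arctan2(dx[1],dx[0])]),"cen",np.mean(C,0))
yaw=np.mean([np.arctan2(-dy[0],dy[1]),np.arctan2(dx[1],dx[0])])
ex=np.array([np.cos(yaw),np.sin(yaw)]);ey=np.array([-ex[1],ex[0]]);o=np.mean(C,0)
def u(n,c,z):q=f(c,z)-o;print(n,f(c,z).round(4),"unit",(q@ex).round(4),(q@ey).round(4))
u("barL",(294,298),.078);u("barR",(506,261),.078)
u("plateback",(395,228),.067);u("platefront",(400,338),.067)
u("screwtip",(650,434),.01);u("screwhandle",(272,530),.015);u("magnet",(90,253),.02);u("tape",(682,210),.019)
E
```

```text
[0.5094 0.2987]
[0.5388 0.1202]
[0.4121 0.0991]
[0.3812 0.276 ]
len [np.float64(0.1809), np.float64(0.1796), np.float64(0.1301), np.float64(0.1285)]
yaw [9.63520009 9.73850699] cen [0.46036311 0.19852307]
barL [0.425  0.2448] unit -0.0271 0.0516
barR [0.441  0.1413] unit -0.0287 -0.0531
plateback [0.4596 0.1944] unit -0.0014 -0.004
platefront [0.4052 0.1932] unit -0.0553 0.0041
screwtip [0.3568 0.0622] unit -0.1251 -0.117
screwhandle [0.3112 0.2586] unit -0.1369 0.0844
magnet [0.4557 0.3503] unit 0.0209 0.1504
tape [0.4721 0.0431] unit -0.0146 -0.1552
```

The large unit measures about 130 x 180 mm, so it is the one meant. Its centre is near (0.460, 0.1985), yaw is about 9.7° and the shutter is about 3 mm ajar. I'll move above the unit with the fingers shut.

```bash
cat >> h.py <<'E'
from scipy.spatial.transform import Rotation as Ro
O=np.array([.4604,.1985]);YAW=9.7
def U(x,y):
    a=np.radians(YAW);return O+[np.cos(a)*x-np.sin(a)*y,np.sin(a)*x+np.cos(a)*y]
def inU(p):
    a=np.radians(YAW);q=np.array(p[:2])-O;return np.array([np.cos(a)*q[0]+np.sin(a)*q[1],-np.sin(a)*q[0]+np.cos(a)*q[1]])
def plan(x,y,z,step=.035):
    o=env.get_obs();p=o["tool_pos"];R=Ro.from_euler("xyz",o["tool_rot"],degrees=True)
    T=np.array([*U(x,y),z]);G=Ro.from_euler("xyz",[180,0,YAW],degrees=True)
    w=(R.inv()*G).as_rotvec(degrees=True)
    n=int(max(1,np.ceil(np.linalg.norm(T-p)/step),np.ceil(np.abs(w).max()/7)))
    print("t",o["time_s"],"unit",inU(p).round(4),"z",p[2].round(4),"F",np.round(o["force"],2),"n",n)
    for k in range(n):
        Rk=R*Ro.from_rotvec(w*k/n,degrees=True)
        print(Rk.inv().apply((T-p)/n).round(4).tolist(),(w/n).round(2).tolist())
E
python3 -c "
from h import *
plan(-.056,0,.17)"
```

```text
t 0.1 unit [-0.1838  0.4562] z 0.2216 F [0.08 0.01 1.03] n 14
[-0.0245, 0.0233, 0.0037] [0.0, 0.01, 4.44]
[-0.0227, 0.0251, 0.0037] [0.0, 0.01, 4.44]
[-0.0207, 0.0268, 0.0037] [0.0, 0.01, 4.44]
[-0.0185, 0.0283, 0.0037] [0.0, 0.01, 4.44]
[-0.0163, 0.0297, 0.0037] [0.0, 0.01, 4.44]
[-0.0139, 0.0308, 0.0037] [0.0, 0.01, 4.44]
[-0.0115, 0.0318, 0.0037] [0.0, 0.01, 4.44]
[-0.009, 0.0326, 0.0037] [0.0, 0.01, 4.44]
[-0.0064, 0.0332, 0.0037] [0.0, 0.01, 4.44]
[-0.0039, 0.0336, 0.0037] [0.0, 0.01, 4.44]
[-0.0012, 0.0338, 0.0037] [0.0, 0.01, 4.44]
[0.0014, 0.0338, 0.0037] [0.0, 0.01, 4.44]
[0.004, 0.0336, 0.0037] [0.0, 0.01, 4.44]
[0.0066, 0.0332, 0.0037] [0.0, 0.01, 4.44]
```

Emit:
{"method": "carry_out", "body": {"plan": [{"grip":1,"dp":[-0.0245,0.0233,0.002],"rotation":[0,0,4.4]},{"grip":1,"dp":[-0.0227,0.0251,0.002],"rotation":[0,0,4.4]},{"grip":1,"dp":[-0.0207,0.0268,0.002],"rotation":[0,0,4.4]},{"grip":1,"dp":[-0.0185,0.0283,0.002],"rotation":[0,0,4.4]},{"grip":1,"dp":[-0.0163,0.0297,0.002],"rotation":[0,0,4.4]},{"grip":1,"dp":[-0.0139,0.0308,0.002],"rotation":[0,0,4.4]},{"grip":1,"dp":[-0.0115,0.0318,0.002],"rotation":[0,0,4.4]},{"grip":1,"dp":[-0.009,0.0326,0.002],"rotation":[0,0,4.4]}], "force": 30}}

```text
time_s: 0.77
tool_pos: [0.3129, 0.3673, 0.1984]
tool_rot: [-179.9, 0.6, 36.0]
force: [-0.1, 1.0, 0.7]
grip_width: 0.0418
```

```bash
python3 -c "
from h import *
plan(-.056,0,.17)"
```

```text
t 0.7667 unit [-0.117   0.1912] z 0.1984 F [-0.1   1.01  0.67] n 6
[-0.0049, 0.0331, 0.0047] [0.01, 0.1, 4.38]
[-0.0024, 0.0334, 0.0047] [0.01, 0.1, 4.38]
[0.0001, 0.0335, 0.0047] [0.01, 0.1, 4.38]
[0.0027, 0.0333, 0.0047] [0.01, 0.1, 4.38]
[0.0052, 0.033, 0.0047] [0.01, 0.1, 4.38]
[0.0077, 0.0326, 0.0047] [0.01, 0.1, 4.38]
```

Emit:
{"method": "carry_out", "body": {"plan": [{"grip":1,"dp":[-0.0049,0.0331,0.004],"rotation":[0,0.1,4.4]},{"grip":1,"dp":[-0.0024,0.0334,0.004],"rotation":[0,0.1,4.4]},{"grip":1,"dp":[0,0.0335,0.004],"rotation":[0,0.1,4.4]},{"grip":1,"dp":[0.0027,0.0333,0.004],"rotation":[0,0.1,4.4]},{"grip":1,"dp":[0.0052,0.033,0.004],"rotation":[0,0.1,4.4]},{"grip":1,"dp":[0.0077,0.02,0.002],"rotation":[0,0.1,4.0]},{"grip":1,"dp":[0,0,0],"rotation":[0,0,0]}]}}

```text
time_s: 1.35
tool_pos: [0.4041, 0.1826, 0.1734]
tool_rot: [179.8, 0.1, 7.9]
force: [0.4, 0.1, 0.3]
grip_width: 0.0015
```

```bash
python3 -c "
from h import *
import cv2
plan(-.056,0,.12)
cv2.imwrite('pics/w1.png',env.read_camera('wrist')[:,:,::-1])
o=env.get_obs();print(o['tool_rot'],o['grip_width'])
print(env.camera_params('wrist'))"
```

```text
t 1.35 unit [-0.0582 -0.0062] z 0.1734 F [0.38 0.06 0.3 ] n 2
[0.001, -0.0032, 0.0267] [0.09, 0.03, -0.91]
[0.0011, -0.0032, 0.0267] [0.09, 0.03, -0.91]
[1.79850590e+02 1.11527338e-01 8.09760889e+00] 0.0011012279666807229
{'fx': 293.17763892177777, 'fy': 293.17763892177777, 'cx': 319.53173646557104, 'cy': 202.75135742254187, 'R': array([[ 0.98997688,  0.1411974 , -0.00301286],
       [ 0.13659218, -0.95183063,  0.27451963],
       [ 0.03589372, -0.27217962, -0.96157678]]), 't': array([-0.42410279,  0.10072156,  0.37961598])}
```

View pics/w1.png

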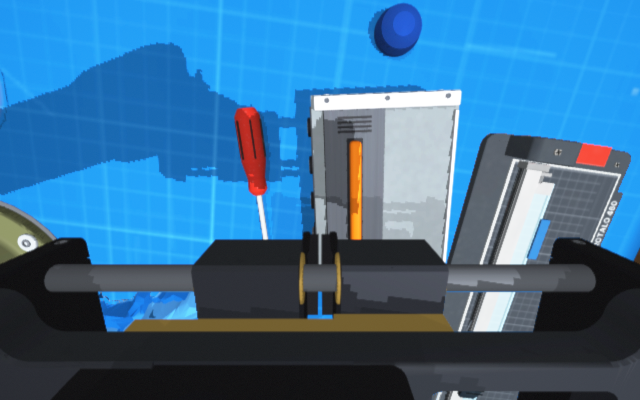

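```bash
python3 -c "
from h import *
for n,uv,z in(('railFL',(312,97),.069),('railBR',(461,91),.069),('barL end',(349.5,140),.08),('barR end',(362,140),.08),('bar front low',(350.5,235),.08),('bar back low',(361.5,235),.08),('platefront',(323,200),.067),('plateback',(383,200),.067)):
    print(n,inU(ray('wrist',uv,z)).round(4))"
```

```text
railFL [-0.0635  0.0896]
railBR [0.0637 0.0909]
barL end [-0.0324  0.0532]
barR end [-0.0217  0.0529]
bar front low [-0.0314 -0.0341]
bar back low [-0.0211 -0.0344]
platefront [-0.0563 -0.003 ]
plateback [ 0.0007 -0.0045]
```

Emit:
{"method": "carry_out", "body": {"plan": [{"grip":1,"dp":[0,-0.003,0.03],"rotation":[0,0,-0.9]},{"grip":1,"dp":[0,-0.003,0.03],"rotation":[0,0,-0.9]},{"grip":1,"dp":[0,0,0.025],"rotation":[0,0,0]},{"grip":1,"dp":[0,0,0.01],"rotation":[0,0,0]},{"grip":1,"dp":[0,0,0],"rotation":[0,0,0]}]}}

```text
time_s: 1.82
tool_pos: [0.4009, 0.1961, 0.0764]
tool_rot: [-179.8, -0.1, 10.5]
force: [-0.3, -0.6, -0.2]
grip_width: 0.0005
```

```bash
python3 -c "
from h import *
plan(-.056,0,.072)"
```

```text
t 1.8167 unit [-0.059   0.0077] z 0.0764 F [-0.3  -0.62 -0.22] n 1
[0.0029, 0.0077, 0.0044] [-0.16, -0.08, 0.84]
```

Emit:
{"method": "carry_out", "body": {"plan": [{"grip":1,"dp":[0,0.006,0.004],"rotation":[0,0,0.8]},{"grip":1,"dp":[0,0,0],"rotation":[0,0,0]},{"grip":1,"dp":[0.008,0,0],"rotation":[0,0,0]},{"grip":1,"dp":[0.008,0,0],"rotation":[0,0,0]},{"grip":1,"dp":[0.008,0,0],"rotation":[0,0,0]},{"grip":1,"dp":[0.008,0,0],"rotation":[0,0,0]}]}}

```text
time_s: 2.32
tool_pos: [0.4336, 0.1989, 0.0741]
tool_rot: [-179.7, 0.0, 10.1]
force: [-2.7, -0.4, -2.6]
grip_width: 0.0005
```

```bash
python3 -c "
from h import *
plan(.008,0,.072,.008)"
```

```text
t 2.3167 unit [-0.0264  0.0049] z 0.0741 F [-2.73 -0.39 -2.59] n 5
[0.0069, 0.001, 0.0004] [-0.05, 0.0, 0.08]
[0.0069, 0.001, 0.0004] [-0.05, 0.0, 0.08]
[0.0069, 0.001, 0.0004] [-0.05, 0.0, 0.08]
[0.0069, 0.001, 0.0004] [-0.05, 0.0, 0.08]
[0.0069, 0.001, 0.0004] [-0.05, 0.0, 0.08]
```

Emit:
{"method": "carry_out", "body": {"plan": [{"grip":1,"dp":[0.007,0.001,0],"rotation":[0,0,0]},{"grip":1,"dp":[0.007,0.001,0],"rotation":[0,0,0]},{"grip":1,"dp":[0.007,0.001,0],"rotation":[0,0,0]},{"grip":1,"dp":[0.007,0,0],"rotation":[0,0,0]},{"grip":1,"dp":[0.006,0,0],"rotation":[0,0,0]},{"grip":1,"dp":[0.006,0,0],"rotation":[0,0,0]}]}}

```text
time_s: 2.82
tool_pos: [0.4739, 0.2048, 0.0739]
tool_rot: [-179.6, 0.7, 10.1]
force: [-23.8, -3.8, 19.9]
grip_width: 0.0005
```

```bash
python3 -c "
from h import *
plan(.012,0,.072,.008)"
```

```text
t 2.8167 unit [0.0144 0.004 ] z 0.0739 F [-23.79  -3.77  19.93] n 1
[-0.0024, 0.004, 0.0019] [-0.35, 0.65, 0.44]
```

Emit:
{"method": "carry_out", "body": {"plan": [{"grip":1,"dp":[-0.01,0,0],"rotation":[0,0,0]},{"grip":1,"dp":[-0.005,0,-0.015],"rotation":[0,0,0]},{"grip":1,"dp":[-0.005,0.01,-0.03],"rotation":[0,0,0]},{"grip":1,"dp":[-0.005,0.025,-0.03],"rotation":[0,0,0]},{"grip":1,"dp":[-0.005,0.03,-0.015],"rotation":[0,0,0]},{"grip":1,"dp":[-0.005,0.025,0],"rotation":[0,0,0]},{"grip":1,"dp":[0,0.01,0],"rotation":[0,0,0]},{"grip":1,"dp":[0,0,0],"rotation":[0,0,0]}]}}

```text
time_s: 3.48
tool_pos: [0.4659, 0.0945, 0.1704]
tool_rot: [-180.0, -0.2, 10.2]
force: [0.4, 1.1, -0.0]
grip_width: 0.0005
```

```bash
python3 -c "
from h import *
import cv2
plan(-.031,-.052,.09)
p=env.camera_params('wrist');w=env.read_camera('wrist')[:,:,::-1]
cv2.imwrite('pics/w2.png',cv2.resize(w[60:260,200:520],None,fx=2.5,fy=2.5,interpolation=cv2.INTER_CUBIC))
import json;json.dump({k:np.array(v).tolist() for k,v in p.items()},open('w2.json','w'))"
```

```text
t 3.4833 unit [-0.0121 -0.1034] z 0.1704 F [ 0.36  1.14 -0.04] n 3
[-0.0063, -0.0172, 0.0268] [-0.01, -0.07, 0.16]
[-0.0063, -0.0172, 0.0268] [-0.01, -0.07, 0.16]
[-0.0063, -0.0172, 0.0268] [-0.01, -0.07, 0.16]
```

View pics/w2.png

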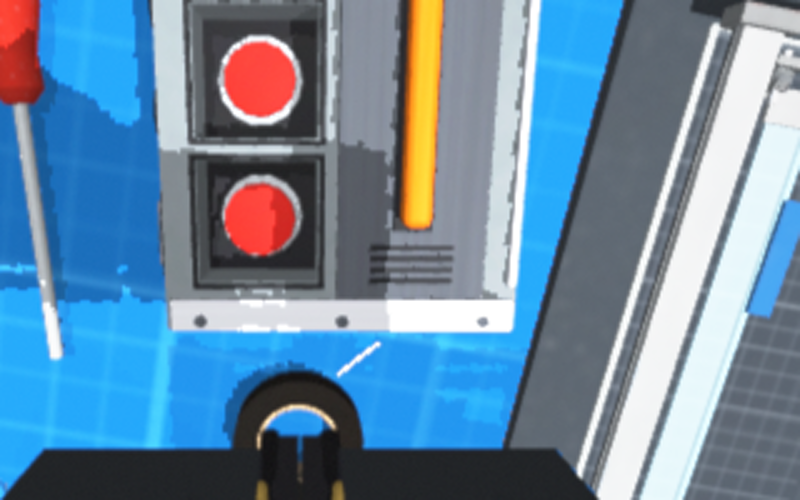

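The shutter is open. The middle key at (260,78) and the -y key at (262,215) both look sunk. The +y well was cut off by my crop, so I'll view the top of the frame.

```bash
python3 -c "
from h import *
import cv2
w=env.read_camera('wrist')[:,:,::-1]
cv2.imwrite('pics/w3.png',cv2.resize(w[0:190,230:390],None,fx=3.1,fy=3.1,interpolation=cv2.INTER_CUBIC))"
```

```text
(no output)
```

View pics/w3.png

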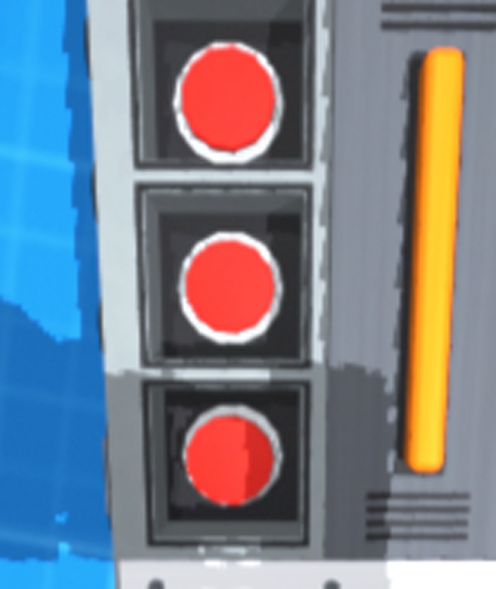

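```bash
python3 -c "
from h import *
p=env.camera_params('wrist')
g=lambda x,y,z:inU(ray('wrist',(x/3.1+230-.35,y/3.1-.35),z,p))
print('cam',inU(-p['R'].T@p['t']),(-p['R'].T@p['t'])[2])
for n,l,r,t,b,L,R_,T,B in(('+y',180,276,44,153,173,283,41,164),('mid',184,276,240,334,179,283,231,345),('-y',186,274,416,505,181,282,404,507)):
  for z in(.034,.044):
    print(n,z,'cen',((g(l,(t+b)/2,z)+g(r,(t+b)/2,z))/2).round(4),'red dx,dy',(g(r,(t+b)/2,z)-g(l,(t+b)/2,z))[0].round(4),(g(230,t,z)-g(230,b,z))[1].round(4),'ring',(g(R_,(T+B)/2,z)-g(L,(T+B)/2,z))[0].round(4),(g(230,T,z)-g(230,B,z))[1].round(4))
for y in(172,186,366,380,545): print('well edge',y,g(225,y,.06).round(4))
"
```

```text
cam [-0.01406304 -0.02582918] 0.3323657898601045
+y 0.034 cen [-0.0297  0.0515] red dx,dy 0.0281 0.0285 ring 0.0322 0.0322
+y 0.044 cen [-0.0292  0.0489] red dx,dy 0.0272 0.0275 ring 0.0312 0.0311
mid 0.034 cen [-0.0293 -0.0003] red dx,dy 0.0284 0.0272 ring 0.0321 0.033
mid 0.044 cen [-0.0288 -0.0012] red dx,dy 0.0274 0.0263 ring 0.031 0.0319
-y 0.034 cen [-0.0294 -0.0531] red dx,dy 0.0285 0.0285 ring 0.0327 0.0329
-y 0.044 cen [-0.0289 -0.0522] red dx,dy 0.0276 0.0275 ring 0.0316 0.0318
well edge 172 [-0.0292  0.0269]
well edge 186 [-0.0293  0.0234]
well edge 366 [-0.0295 -0.0239]
well edge 380 [-0.0295 -0.0278]
well edge 545 [-0.0297 -0.0761]
```

The +y key's ring is about the right size for either height, so this near-vertical view can't tell which key is popped. I'll move the camera sideways in x. A 10 mm height difference should then show as about 5 mm of sideways parallax between the three keys.

Emit:
{"method": "carry_out", "body": {"plan": [{"grip":1,"dp":[0.025,0,0],"rotation":[0,0,0]},{"grip":1,"dp":[0.03,0,-0.005],"rotation":[0,0,0]},{"grip":1,"dp":[0.03,0,-0.005],"rotation":[0,0,0]},{"grip":1,"dp":[0.025,0,0],"rotation":[0,0,0]},{"grip":1,"dp":[0.02,0,0],"rotation":[0,0,0]},{"grip":1,"dp":[0.005,0,0],"rotation":[0,0,0]},{"grip":1,"dp":[0,0,0],"rotation":[0,0,0]}]}}

```text
time_s: 4.17
tool_pos: [0.5985, 0.1386, 0.17]
tool_rot: [-179.8, 0.5, 11.4]
force: [-0.9, -0.4, -0.9]
grip_width: 0.0003
```

```bash
python3 -c "
from h import *
import cv2
plan(-.031,-.052,.15)
p=env.camera_params('wrist');w=env.read_camera('wrist')[:,:,::-1]
np.savez('w4.npz',**p);print('cam',inU(-p['R'].T@p['t']))
q=lambda x,y,z:(lambda c:(c[0]/c[2]*p['fx']+p['cx'],c[1]/c[2]*p['fy']+p['cy']))(p['R']@np.array([*U(x,y),z])+p['t'])
for y in(.052,0,-.052):print(y,*[np.round(q(-.031,y,z),1) for z in(.034,.044)])
cv2.imwrite('pics/w4full.png',w)
u=int(q(-.031,0,.04)[0]);a=max(0,u-70);print('x0',a)
cv2.imwrite('pics/w4.png',cv2.resize(w[0:190,a:a+190],None,fx=3.1,fy=3.1,interpolation=cv2.INTER_CUBIC))"
```

```text
t 4.1667 unit [ 0.1261 -0.0823] z 0.17 F [-0.92 -0.45 -0.86] n 5
[-0.0312, -0.007, 0.0043] [-0.05, 0.11, 0.35]
[-0.0312, -0.0068, 0.0043] [-0.05, 0.11, 0.35]
[-0.0313, -0.0066, 0.0042] [-0.05, 0.11, 0.35]
[-0.0313, -0.0064, 0.0041] [-0.05, 0.11, 0.35]
[-0.0314, -0.0063, 0.0041] [-0.05, 0.11, 0.35]
cam [ 0.12513261 -0.00780825]
0.052 [156.9  49.1] [150.9  46.4]
0 [163.2 107.8] [157.7 107.3]
-0.052 [168.9 161.1] [163.8 162.4]
x0 89
```

View pics/w4.png

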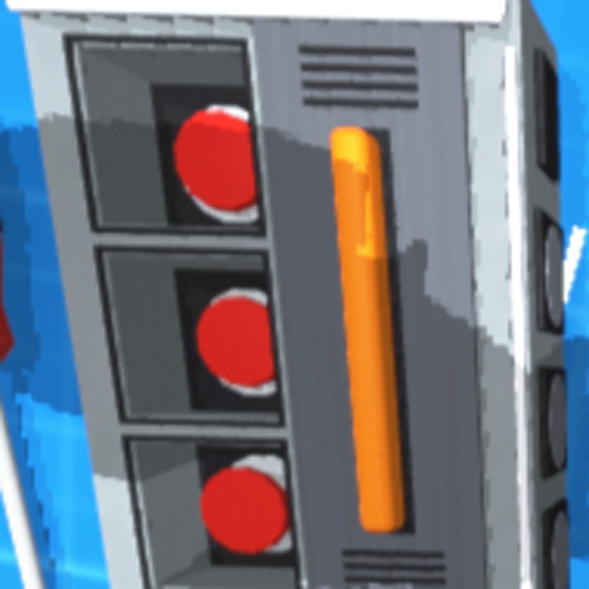

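The -y key, with its cap centred at (245,510) in the crop, shows in full with its white shaft beside it. The other two sit deep and are partly hidden by the well edge. The popped key is therefore the -y one, at about unit (-0.029, -0.052), and I'll move above it.

Emit:
{"method": "carry_out", "body": {"plan": [{"grip":1,"dp":[-0.031,-0.006,0],"rotation":[0,0.1,0.4]},{"grip":1,"dp":[-0.031,-0.006,0.005],"rotation":[0,0.1,0.4]},{"grip":1,"dp":[-0.031,-0.006,0.01],"rotation":[0,0.1,0.3]},{"grip":1,"dp":[-0.031,-0.006,0.015],"rotation":[0,0.1,0.3]},{"grip":1,"dp":[-0.025,-0.005,0.015],"rotation":[0,0.1,0.3]},{"grip":1,"dp":[0,0,0.015],"rotation":[0,0,0]},{"grip":1,"dp":[0,0,0],"rotation":[0,0,0]}]}}

```text
time_s: 4.8
tool_pos: [0.4287, 0.1415, 0.1029]
tool_rot: [-179.8, 0.6, 10.2]
force: [-0.6, -0.2, 0.1]
grip_width: 0.0001
```

```bash
python3 -c "
from h import *
plan(-.029,-.052,.085)"
```

```text
t 4.8 unit [-0.0408 -0.0508] z 0.1029 F [-0.63 -0.24  0.11] n 1
[0.012, 0.0014, 0.0178] [-0.19, 0.63, 0.5]
```

Emit:
{"method": "carry_out", "body": {"plan": [{"grip":1,"dp":[0.01,0.001,0.01],"rotation":[-0.2,0.6,0.5]},{"grip":1,"dp":[0,0,0.006],"rotation":[0,0,0]},{"grip":1,"dp":[0,0,0],"rotation":[0,0,0]}]}}

```text
time_s: 5.05
tool_pos: [0.4357, 0.1432, 0.0871]
tool_rot: [-179.9, 0.1, 9.8]
force: [-0.8, 0.4, 0.2]
grip_width: 0.0004
```

```bash
python3 -c "
from h import *
import cv2
plan(-.029,-.052,.05)
for n in('top','scene'): cv2.imwrite(f'pics/{n}5.png',env.read_camera(n)[:,:,::-1])
p=env.camera_params('scene');c=p['R']@np.array([*U(-.03,-.04),.07])+p['t'];u=int(c[0]/c[2]*p['fx']+p['cx']);v=int(c[1]/c[2]*p['fy']+p['cy']);print(u,v)
i=cv2.imread('pics/scene5.png')[max(0,v-75):v+75,u-100:u+100];cv2.imwrite('pics/s5.png',cv2.resize(i,None,fx=4,fy=4,interpolation=cv2.INTER_CUBIC))"
```

```text
t 5.05 unit [-0.0336 -0.0503] z 0.0871 F [-0.81  0.38  0.22] n 2
[0.0023, 0.0009, 0.0185] [-0.05, 0.05, 0.07]
[0.0023, 0.0009, 0.0185] [-0.05, 0.05, 0.07]
353 187
```

View pics/s5.png

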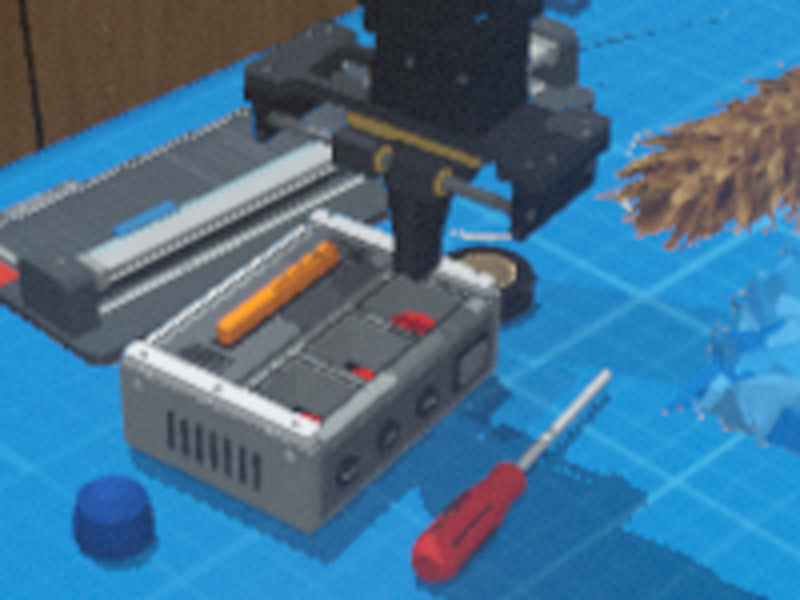

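The scene view agrees: the cap in the -y well at (413,320) stands higher than the other two, and the fingers are above that well. I'll descend and press.

Emit:
{"method": "carry_out", "body": {"plan": [{"grip":1,"dp":[0.004,0.001,0.012],"rotation":[0,0,0]},{"grip":1,"dp":[0,0,0.012],"rotation":[0,0,0]},{"grip":1,"dp":[0,0,0.008],"rotation":[0,0,0]},{"grip":1,"dp":[0,0,0],"rotation":[0,0,0]}]}}

```text
time_s: 5.48
tool_pos: [0.4441, 0.1442, 0.0585]
tool_rot: [-179.8, -0.3, 9.8]
force: [-0.5, -0.4, 0.5]
grip_width: 0.0005
```

```bash
python3 -c "
from h import *
plan(-.029,-.052,.033,.006)"
```

```text
t 5.4833 unit [-0.0252 -0.0508] z 0.0585 F [-0.48 -0.36  0.5 ] n 5
[-0.0008, 0.0003, 0.0051] [-0.05, -0.06, 0.02]
[-0.0008, 0.0003, 0.0051] [-0.05, -0.06, 0.02]
[-0.0008, 0.0003, 0.0051] [-0.05, -0.06, 0.02]
[-0.0008, 0.0002, 0.0051] [-0.05, -0.06, 0.02]
[-0.0008, 0.0002, 0.0051] [-0.05, -0.06, 0.02]
```

Emit:
{"method": "carry_out", "body": {"plan": [{"grip":1,"dp":[-0.003,0.001,0.005],"rotation":[0,0,0]},{"grip":1,"dp":[0,0,0.006],"rotation":[0,0,0]},{"grip":1,"dp":[0,0,0.006],"rotation":[0,0,0]},{"grip":1,"dp":[0,0,0.006],"rotation":[0,0,0]},{"grip":1,"dp":[0,0,0.005],"rotation":[0,0,0]}]}}

```text
time_s: 5.9
tool_pos: [0.4433, 0.1435, 0.0337]
tool_rot: [-179.6, -0.4, 9.8]
force: [-19.1, -8.9, 69.7]
grip_width: 0.0005
```

```bash
python3 -c "
from h import *
plan(-.029,-.052,.033,.006)"
```

```text
t 5.9 unit [-0.0261 -0.0514] z 0.0337 F [-19.12  -8.92  69.67] n 1
[-0.0029, 0.0006, 0.0007] [-0.35, -0.44, 0.08]
```

The key is at its stop (TCP z 0.0337, 70 N). I'll hold briefly, then lift out and move behind the bar.

Emit:
{"method": "carry_out", "body": {"plan": [{"grip":1,"dp":[0,0,0],"rotation":[0,0,0]},{"grip":1,"dp":[0,0,0],"rotation":[0,0,0]},{"grip":1,"dp":[0,0,0],"rotation":[0,0,0]},{"grip":1,"dp":[0,0,-0.01],"rotation":[0,0,0]},{"grip":1,"dp":[0,0,-0.02],"rotation":[0,0,0]},{"grip":1,"dp":[0,0,-0.025],"rotation":[0,0,0]},{"grip":1,"dp":[0,0,-0.02],"rotation":[0,0,0]},{"grip":1,"dp":[0,0,0],"rotation":[0,0,0]}]}}

```text
time_s: 6.57
tool_pos: [0.4418, 0.1419, 0.1116]
tool_rot: [-179.8, -0.2, 9.7]
force: [0.7, 1.0, -0.5]
grip_width: 0.0003
```

```bash
python3 -c "
from h import *
plan(.046,0,.12,.02)
o=env.get_obs();print(o['tool_rot'])"
```

```text
t 6.5667 unit [-0.0279 -0.0526] z 0.1116 F [ 0.67  0.99 -0.52] n 5
[0.0148, -0.0105, -0.0016] [-0.05, -0.04, 0.01]
[0.0148, -0.0105, -0.0016] [-0.05, -0.04, 0.01]
[0.0148, -0.0105, -0.0016] [-0.05, -0.04, 0.01]
[0.0148, -0.0105, -0.0016] [-0.05, -0.04, 0.01]
[0.0148, -0.0105, -0.0017] [-0.05, -0.04, 0.01]
[-179.77035522   -0.19694229    9.73228643]
```

Emit:
{"method": "carry_out", "body": {"plan": [{"grip":1,"dp":[0.015,-0.01,-0.002],"rotation":[0,0,0]},{"grip":1,"dp":[0.015,-0.01,-0.002],"rotation":[0,0,0]},{"grip":1,"dp":[0.015,-0.01,0],"rotation":[0,0,0]},{"grip":1,"dp":[0.015,-0.01,0],"rotation":[0,0,0]},{"grip":1,"dp":[0.012,-0.008,0],"rotation":[0,0,0]},{"grip":1,"dp":[0,0,0],"rotation":[0,0,0]},{"grip":1,"dp":[0,0,0],"rotation":[0,0,0]}]}}

```text
time_s: 7.15
tool_pos: [0.5059, 0.2034, 0.116]
tool_rot: [-179.7, -0.2, 9.7]
force: [-0.1, -0.3, 0.6]
grip_width: 0.0004
```

```bash
python3 -c "
from h import *
import cv2
plan(.046,0,.073,.02)
v,u=187,353
i=env.read_camera('scene')[v-75:v+75,u-100:u+100,::-1];cv2.imwrite('pics/s6.png',cv2.resize(i,None,fx=4,fy=4,interpolation=cv2.INTER_CUBIC))"
```

```text
t 7.15 unit [ 0.0457 -0.0029] z 0.116 F [-0.07 -0.28  0.61] n 3
[0.0001, -0.0009, 0.0143] [-0.1, -0.07, 0.0]
[0.0001, -0.0009, 0.0143] [-0.1, -0.07, 0.0]
[0.0001, -0.0009, 0.0143] [-0.1, -0.07, 0.0]
```

View pics/s6.png

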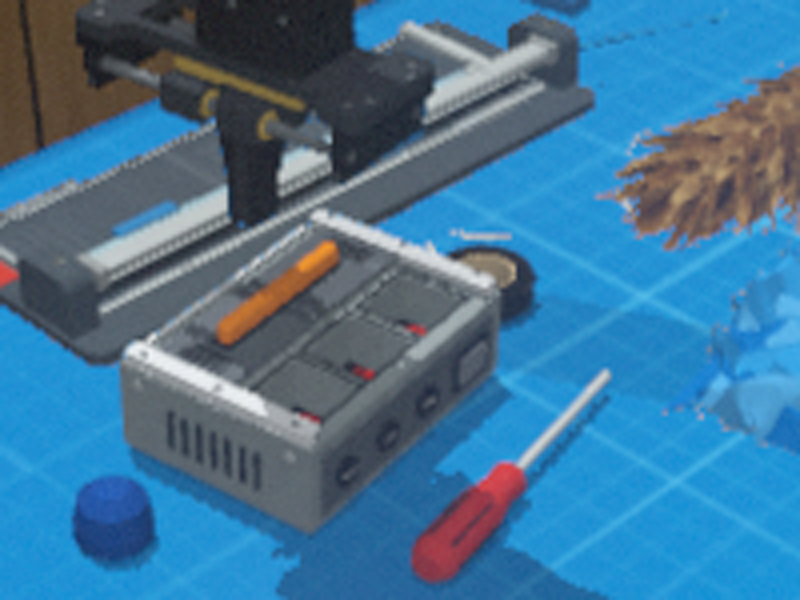

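The three caps at (415,328), (362,372) and (308,416) now look level, so the key is in. I'll descend behind the bar and push the shutter shut.

Emit:
{"method": "carry_out", "body": {"plan": [{"grip":1,"dp":[0,-0.001,0.015],"rotation":[0,0,0]},{"grip":1,"dp":[0,-0.001,0.015],"rotation":[0,0,0]},{"grip":1,"dp":[0,0,0.009],"rotation":[0,0,0]},{"grip":1,"dp":[0,0,0],"rotation":[0,0,0]}]}}

```text
time_s: 7.53
tool_pos: [0.5033, 0.203, 0.0757]
tool_rot: [-179.7, -0.1, 9.6]
force: [-0.1, -0.1, 0.4]
grip_width: 0.0003
```

```bash
python3 -c "
from h import *
plan(.046,0,.073,.02)"
```

```text
t 7.5333 unit [ 0.043  -0.0028] z 0.0757 F [-0.1  -0.12  0.36] n 1
[0.003, -0.0028, 0.0027] [-0.33, -0.14, -0.1]
```

Emit:
{"method": "carry_out", "body": {"plan": [{"grip":1,"dp":[0,0,0.002],"rotation":[0,0,0]},{"grip":1,"dp":[-0.008,-0.001,0],"rotation":[0,0,0]},{"grip":1,"dp":[-0.008,0,0],"rotation":[0,0,0]},{"grip":1,"dp":[-0.008,0,0],"rotation":[0,0,0]},{"grip":1,"dp":[-0.008,0,0],"rotation":[0,0,0]},{"grip":1,"dp":[-0.008,0,0],"rotation":[0,0,0]}]}}

```text
time_s: 8.03
tool_pos: [0.4643, 0.1959, 0.0759]
tool_rot: [-179.6, -0.7, 9.4]
force: [3.1, -0.4, -1.6]
grip_width: 0.0008
```

```bash
python3 -c "
from h import *
plan(-.02,0,.073,.008)"
```

```text
t 8.0333 unit [ 0.0034 -0.0033] z 0.0759 F [ 3.12 -0.36 -1.59] n 3
[-0.0078, -0.001, 0.0009] [-0.12, -0.22, -0.08]
[-0.0078, -0.0011, 0.0009] [-0.12, -0.22, -0.08]
[-0.0078, -0.0011, 0.0009] [-0.12, -0.22, -0.08]
```

Emit:
{"method": "carry_out", "body": {"plan": [{"grip":1,"dp":[-0.007,0,0.001],"rotation":[0,0,0]},{"grip":1,"dp":[-0.007,0,0.001],"rotation":[0,0,0]},{"grip":1,"dp":[-0.006,0,0],"rotation":[0,0,0]},{"grip":1,"dp":[-0.005,0,0],"rotation":[0,0,0]},{"grip":1,"dp":[-0.005,0,0],"rotation":[0,0,0]}]}}

```text
time_s: 8.45
tool_pos: [0.4469, 0.1934, 0.0777]
tool_rot: [-179.3, -2.9, 9.5]
force: [15.2, 3.0, -11.1]
grip_width: 0.0002
```

```bash
python3 -c "
from h import *
plan(-.024,0,.073,.008)"
```

```text
t 8.45 unit [-0.0142 -0.0028] z 0.0777 F [ 15.23   3.05 -11.15] n 2
[-0.005, -0.0013, 0.0021] [-0.32, -1.44, -0.11]
[-0.005, -0.0014, 0.0023] [-0.32, -1.44, -0.11]
```

The force is 15 N and the tool has tilted and risen slightly. I'll check where the bar is before pushing further.

```bash
python3 -c "
from h import *
import cv2
p=env.camera_params('wrist');w=env.read_camera('wrist')[:,:,::-1];np.savez('w7.npz',**p)
cv2.imwrite('pics/w7.png',cv2.resize(w[0:260,180:440],None,fx=2.3,fy=2.3,interpolation=cv2.INTER_CUBIC))"
```

```text
(no output)
```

View pics/w7.png

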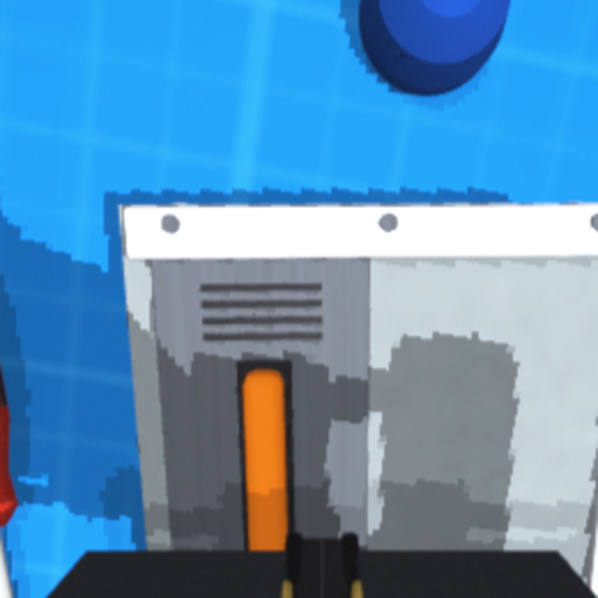

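```bash
python3 -c "
from h import *
p=dict(np.load('w7.npz'))
g=lambda x,y,z:inU(ray('wrist',(x/2.3+180-.3,y/2.3-.3),z,p)).round(4)
print('rail front',g(124,207,.069),g(127,258,.069),'barF',g(244,378,.08),'barB',g(284,378,.08),'plateF',g(152,264,.067),'plateB',g(369,264,.067),'unit front top',g(135,330,.06),'plF',g(160,330,.067))
for x in (-.031,-.027,-.0): print(x,inU(U(x,0)))"
```

```text
rail front [-0.0606  0.0885] [-0.0608  0.077 ] barF [-0.033   0.0492] barB [-0.0235  0.0491] plateF [-0.0553  0.0756] plateB [-0.0019  0.0755] unit front top [-0.0622  0.0593] plF [-0.0544  0.0597]
-0.031 [-3.10000000e-02  2.60208521e-18]
-0.027 [-2.70000000e-02 -1.47451495e-17]
-0.0 [0. 0.]
```

Relative to the rail's front corner, the bar is about 32.5 mm back against 32.5 expected when shut (35 mm less the 2.5 mm edge bevel seen earlier). The shutter is at its shut stop, which also explains the 15 N. I'll back off and lift clear.

Emit:
{"method": "carry_out", "body": {"plan": [{"grip":1,"dp":[0.006,0,0],"rotation":[0,0,0]},{"grip":1,"dp":[0.006,0,0],"rotation":[0,0,0]},{"grip":1,"dp":[0.004,0,-0.015],"rotation":[0,0,0]},{"grip":1,"dp":[0,0,-0.03],"rotation":[0,0,0]},{"grip":1,"dp":[0.02,0,-0.035],"rotation":[0,0,0]},{"grip":1,"dp":[0.04,0,-0.03],"rotation":[0,0,0]},{"grip":1,"dp":[0.04,0,-0.02],"rotation":[0,0,0]},{"grip":1,"dp":[0.03,0,0],"rotation":[0,0,0]}]}}

```text
time_s: 9.17
tool_pos: [0.5706, 0.2146, 0.2107]
tool_rot: [-179.3, -1.3, 9.9]
force: [0.4, 0.6, 0.8]
grip_width: 0.0004
```

Emit:
{"method": "carry_out", "body": {"plan": [{"grip":1,"dp":[0.04,0,0],"rotation":[0,0,0]},{"grip":1,"dp":[0.04,0,0],"rotation":[0,0,0]},{"grip":1,"dp":[0.02,0,0],"rotation":[0,0,0]},{"grip":1,"dp":[0,0,0],"rotation":[0,0,0]},{"grip":1,"dp":[0,0,0],"rotation":[0,0,0]}]}}

```text
time_s: 9.58
tool_pos: [0.6716, 0.2346, 0.2099]
tool_rot: [-179.3, -0.8, 10.0]
force: [-0.9, -0.0, -0.3]
grip_width: 0.0003
```

```bash
python3 -c "
from h import *
import cv2
o=env.get_obs();print(o['time_s'],o['tool_pos'],o['force'])
a=cv2.imread('pics/top0.png');b=env.read_camera('top')[:,:,::-1]
s=np.vstack([a[140:260,265:440],b[140:260,265:440]])
cv2.imwrite('pics/cmp.png',cv2.resize(s,None,fx=2.5,fy=2.5,interpolation=cv2.INTER_CUBIC))
s=env.read_camera('scene')[112:262,253:453,::-1];cv2.imwrite('pics/s8.png',s)
"
```

```text
9.5833 [0.67159204 0.23463299 0.20992352] [-0.92434261 -0.03198793 -0.28424986]
```

View pics/cmp.png

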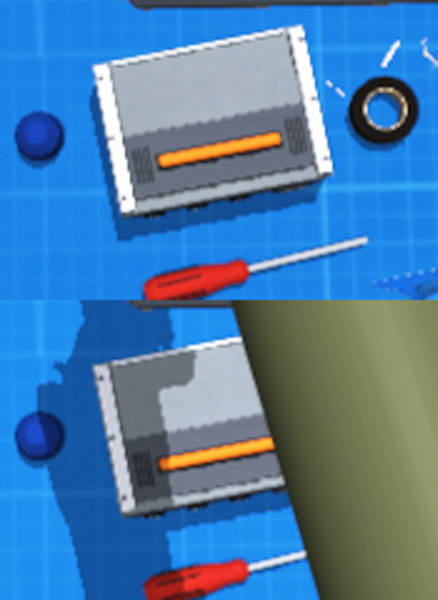

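The bar sits about 3.5 mm nearer the front than at the start, which matches its initial ajar gap. The weight and screwdriver haven't moved. In this view the arm hides the tape. It was in place in the scene view after the press, and nothing has gone near it since.

```bash
python3 -c "
from cell import env
print(env.sign_off())"
```

```text
the job is handed in; nothing more can be done
None
```

I pushed the shutter fully open, pressed in the popped key (the one in the -y well), pushed the shutter shut again and handed the job in. It took about 9.7 s, with the fingers kept shut throughout. No verdict is reported.

**Opening:** the shutter reached its end stop at about 24 N, and the next wrist picture showed all three wells clear.

**Key:** the fingertip stopped at z = 33.7 mm (34 mm is fully in), with a wrist force of about 70 N. That is far more than the roughly 4 N needed, but below the 120 N limit. A picture afterwards showed all three caps level.

**Shutting:** the push ended at about 15 N against the stop, and the bar measured within about 1 mm of the shut position. During that last push the tool tilted about 3° and rose to z = 77.7 mm, near the bar's 80 mm top. I therefore checked the bar's position in a picture before backing off.

**Final check:** the weight and screwdriver were where they started. The arm hid the tape in the last top view, so I last saw it in place after the press. The arm ended clear of everything, with about zero force on the tool.

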